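# Refill a round spray flask at the counter

## Robot

A 6-joint arm with a two-finger parallel gripper is mounted at the origin on the work surface. World frame = base frame: x ahead of the robot, y to its left, z up, the work surface at z = 0. Lengths are in m, angles in rad, forces in N, time in s.
With the tool pointing down it reaches from about 0.3 to 0.775 m from the base axis. Payload 14.6 kg.
Tool frame: the origin (TCP) lies midway between the tips of the shut fingers; the grasp point (between the pads) lies 19 mm behind it (ctrl.grip_depth is the z of the grasp point in the tool frame, in m); z points along the fingers, y is the line along which they close (so a half turn about z gives the same grasp; the last joint's range is limited). The gripper opens to 94 mm and grips with 3 to 60 N. Pads are 16 mm wide; open, the fingers measure 119 mm over their backs; the gripper's body (75 mm by 177 mm) begins 78 mm behind the grasp point.
Start: joints at [1.109, 0.3, 1.521, -0, 1.321, -0.067], TCP at [0.212, 0.508, 0.205] pointing down, gripper open.
Joint ranges: [-3.03, 3.03], [-0.79, 2.21], [0.23, 2.52], [-1.04, 4.18], [0, 3.07], [-2.55, 2.55]. Speed limits (rad/s): [2.22, 2.22, 2.57, 3.14, 3.14, 3.14].

## Interface

Orientations are given as [roll, pitch, yaw] about the fixed x, y, z axes, in that order (R = Rz(yaw) Ry(pitch) Rx(roll)).
In Python, from station import ctrl gives the robot as it stands. The module is installed in compiled form; this text tells all that it offers.
- The arm moves only by the tool carry_out, never from a script. Its argument "commands" is a list of rows, each a list of 3 entries, a list of its own where there are three numbers: the closure, from 0 (fully open) to 1 (shut), then the shift along the tool's x, y, z in mm, then the turn, a rotation vector about the tool's x, y, z in rad. In form: [[gripper, [tx, ty, tz], [wx, wy, wz]], ...]. A call has 1 to 10 rows; each row shifts and turns the commanded pose from where the row before left it, along the tool's axes as they then stand; what a row does not reach is not made up. A row lasts 1/8 s, in which the tool goes at most 62.5 mm and 10.7 degrees, less where a joint would pass 70% of its speed; a pose out of reach is approached as far as the arm can. A call with a gripper value outside its range is refused whole. The fingers move at their own pace and stop on an object; "squeeze" is the grip in N (left out, the last holds). Time passes only in rows, so rows that do not move let the fingers close. It gives the time, the measured TCP pose, the force, the opening and the grip force at its end, in the units of the state.
- ctrl.get_obs(): the state, without advancing time (a new reading comes with each control period).
- ctrl.camera(name): name is "scene" or "side" or "wrist"; returns a dict with "img" (384x512x3 uint8, blue, green, red), "camera_matrix" (3x3 intrinsics, pixels), "rvec" (rotation vector, rad) and "tvec" (3), from world to camera coordinates, as OpenCV has them. Camera axes: x right, y down, z forward; pixel columns grow to the right and rows downward; lengths in m; the calibration is good to about 2 mm. A picture is of the moment at which its call begins. There is no depth.
- ctrl.hand_in(): hands the job in; it is judged then, once.
Trained networks look in the newest picture that a camera, given by its name, has taken for a name from the list of things; names that differ only in an ending like _2 or _b are one class to them, and where a whole thing is asked for, a point or a joint stands for the part that bears it (a point fixed in the world has none). Each returns a list of dicts, best first, with "score" (0 to 1); they miss things now and then, are a little off and sometimes report something else, mostly with a low value. They report only what shows in the picture. A call takes as long as a camera call. They do not tell look-alikes from the thing itself.
- ctrl.outline_of(thing, camera): "region" (384x512 bool, what is visible of it).
- ctrl.place_of(thing, camera): "at" ([x, y, z] in m, in world coordinates, good to about 4 mm: a listed point, or the origin of a listed thing).
The state is a dict: "time_s": time; "qpos": joint angles; "joint_vel": joint speeds; "tau": joint torques, N m; "ee_pos": TCP position; "eef_rot": TCP orientation; "force": force on the tool from outside, world axes, zero at the start; "moment": the same for the moment, N m; "grip_width": finger opening in m; "grip_force": force on a finger pad.
Only numpy, scipy, OpenCV 4.12 (cv2) and the standard library are available. Lean on these libraries where they do the work, as an engineer would, in place of code of your own. Each camera call takes 0.05 s, during which the arm holds its last target. There are 200 camera calls.

## Task

Get the refillable spray flask ready to fill at the counter's refill station: first lower the station's hinged tank lid until it is fully shut, then take the round flask, set it upright and centred in the sprung ring cradle and press it down until the ring is all the way down. Finish while still holding the flask pressed down like that, with the lid shut; leave the straight can, the loose socket and the wheel where they are.

Things in the scene. Friction and masses are not known exactly. Their poses are not given: they have to be found in the camera images.
- station_cradle_axis (a point): Fixed refill station: centre of the top of its dark pedestal (92 mm wide), under the ring, 45 mm above the counter; x, y are the station's axes. Grey base plate 170 x 310 mm, 15 mm thick, centred 80 mm from here along +y; grey tank box 140 (x) x 130 (y) mm, centred 160 mm from here along +y, rim 90 mm above the counter. Position and yaw vary.
- cradle (a joint): Travel of the sprung steel ring: 0 = up, 0.024 m = all the way down on its stop. A preloaded spring pushes it up with 5 N at the top and 15 N at the bottom; the flask's own weight does not move it.
- cradle_top (a point): Centre of the ring's opening, level with its top face; moves with the ring (85 mm above the counter when up, 61 mm when all the way down). Ring 84 mm outside, 62 mm inside, 12 mm high. The flask's bulb rests in it with the flask's foot 12 mm below the ring's top face, clear of the pedestal even all the way down.
- lid (a joint): Angle of the tank's lid: 0 = shut, grows as it opens upward (starts half open, 0.5 to 0.9 rad). The hinge is stiff: the lid stays where it is left, and a few newtons at its free edge move it.
- lid_press (a point): Point on the lid's outer (upper) face, mid-width, 25 mm from the free edge: a good place to push. The lid is a plain aluminium plate 146 mm from hinge to free edge, 136 mm wide, 6 mm thick; shut, its upper face is 97 mm above the counter.
- lid_hinge (a point): Middle of the lid's hinge line, on the tank's rim on the station's +x side (away from the robot), 90 mm above the counter. The line runs along the station's y; the free edge is on the -x side, towards the robot. lid_press lies 121 mm from the hinge along the lid and 6 mm above the lid's underside.
- flask_mid (a point): Centre of the round aluminium flask, half-way up (65 mm above its foot), z up its axis. 130 mm high, about 0.25 kg, flat foot 40 mm wide, round bulb 72 mm wide (widest 30 mm above the foot), straight neck 30 mm wide from 63 to 111 mm above the foot, black cap 26 mm wide above. Stands on the counter left or right of the station, the straight can on the other side.
- can_mid (a point): Centre of a straight-sided aluminium can, 54 mm wide, 135 mm high with its black cap; not to be moved.
- socket_mid (a point): Centre of a big steel socket standing on the counter, 60 mm wide, 80 mm high; not to be moved.
- wheel: Black rubber trolley wheel lying flat, 110 mm wide, 41 mm high with its axle stub, origin under its centre; not to be moved.
Mind the look-alikes: they are no part of the job. What is shaped like the part that bears flask_mid but brown or orange is not meant.

How it is judged:
On the way, in this order (a step that is already met when the one before it is completed fails the run):
1. the tank lid is shut while the flask is not yet in the cradle (value of joint lid below 0.05 rad and horizontal distance between flask_mid and cradle_top above 0.06 m), for 0.2 s.
2. the flask sits upright and centred in the ring, pressed down (value of joint lid below 0.06 rad and value of joint cradle above 0.018 m and horizontal distance between flask_mid and cradle_top below 0.01 m and angle between flask_mid's own z axis and vertical below 0.17 rad), for 0.2 s.
At the end, for the whole second after the job is handed in: For the last second: lid within 0.06 rad of shut; ring at least 18 of 24 mm down; flask in it (centre 46 to 60 mm above its top face, within 10 mm of its axis, within 0.17 rad of upright), pushing with over 6 N; fingers push or hold the flask; robot off the ring (all of step 2 and z of flask_mid in the frame of cradle_top between 0.046 and 0.06 m and contact force between flask and cradle above 6 N and contact force between each of the arm, the fingers and cradle below 0.5 N and contact force between the fingers and flask above 3 N); the arm keeps its last pose, push and grip.
It fails at once if the straight can, the socket or the wheel was moved more than 30 mm (distance of any of can_mid, socket_mid, wheel from where it was at the start of the episode above 0.03 m).
It also fails if it takes over 56 s, if anything falls off the work surface, if the arm or the gripper's body presses on something with over 40 N, if the wrist force passes 120 N, or if a joint passes its speed limit or range.

## Working session

There is one attempt and no reset: what is moved stays moved. The work goes in short steps, Python scripts to look and compute and a tool call to move; the robot and the scene stay as the last step left them, time stands still between calls to the robot, and variables do not carry over. Pictures are saved under pics/ and viewed, at most 10 in all, crops included, and the job is handed in when it is done.

Besides the shell and the picture viewer there is one more tool, called in YAML: its name, and indented under it one key for each argument. carry_out: Moves the arm, as the interface text tells. Its arguments: {"type":"object","properties":{"commands":{"type":"array","items":{"type":"array"}},"squeeze":{"type":"number"}},"required":["commands"]}

```bash
mkdir -p pics
cat > h.py <<'E'
from station import ctrl
import numpy as np, cv2
E
python3 - <<'E'
from h import *
o=ctrl.get_obs(); print({k:np.round(v,3) for k,v in o.items()}, ctrl.grip_depth)
ims=[]
for c in ["scene","side"]:
    ims.append(ctrl.camera(c)["img"])
    for n in ["station_cradle_axis","cradle_top","lid_press","lid_hinge","flask_mid","can_mid","socket_mid","wheel"]:
        print(c,n,[(np.round(d["at"],3).tolist(),round(d["score"],2)) for d in ctrl.place_of(n,c)][:4])
    cv2.imwrite(f"pics/{c}0.png",ims[-1])
E
```

```text
{'time_s': np.float64(0.0), 'qpos': array([ 1.109,  0.3  ,  1.522, -0.   ,  1.321, -0.067]), 'joint_vel': array([-0.001,  0.   ,  0.   ,  0.001, -0.001,  0.   ]), 'tau': array([-1.0000e-03, -5.3178e+01, -3.5274e+01,  7.1000e-02,  2.4000e-02,
       -0.0000e+00]), 'ee_pos': array([0.211, 0.507, 0.205]), 'eef_rot': array([-3.14 , -0.   ,  2.747]), 'force': array([ 1.119,  0.376, -0.205]), 'moment': array([-0.006, -0.009,  0.014]), 'grip_force': np.float64(0.0), 'grip_width': np.float64(0.094)} -0.0188
scene station_cradle_axis [([0.607, -0.11, 0.041], 0.85)]
scene cradle_top [([0.608, -0.11, 0.086], 0.87)]
scene lid_press [([0.565, 0.049, 0.184], 0.69)]
scene lid_hinge [([0.639, 0.066, 0.088], 0.86), ([0.462, 0.293, 0.066], 0.66)]
scene flask_mid [([0.504, 0.412, 0.068], 0.91), ([0.411, 0.164, 0.065], 0.68), ([0.332, 0.342, 0.066], 0.68)]
scene can_mid [([0.514, -0.301, 0.068], 0.68)]
scene socket_mid [([0.655, 0.302, 0.042], 0.78)]
scene wheel [([0.663, -0.358, -0.002], 0.65)]
side station_cradle_axis [([0.608, -0.104, 0.044], 0.97)]
side cradle_top [([0.611, -0.106, 0.085], 0.92)]
side lid_press [([0.567, 0.041, 0.189], 0.85)]
side lid_hinge [([0.64, 0.061, 0.09], 0.7), ([0.461, 0.29, 0.068], 0.56)]
side flask_mid [([0.507, 0.405, 0.066], 0.85), ([0.336, 0.334, 0.064], 0.75), ([0.406, 0.163, 0.065], 0.66)]
side can_mid [([0.514, -0.296, 0.068], 0.87)]
side socket_mid [([0.663, 0.3, 0.038], 0.7), ([0.637, 0.063, 0.092], 0.25)]
side wheel [([0.666, -0.358, -0.001], 0.8)]
```

View pics/scene0.png

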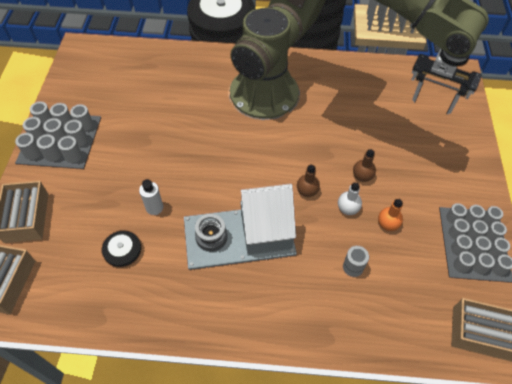

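View pics/side0.png

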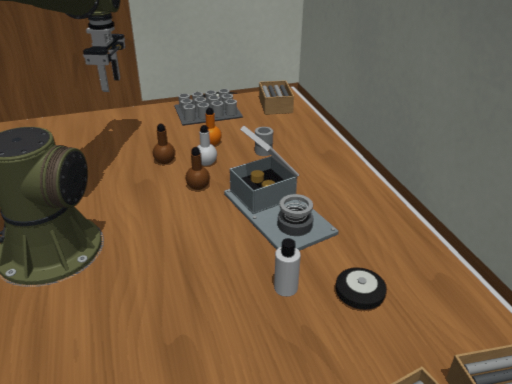

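The scene picture shows the white flask at (350,203), with the brown and orange look-alikes around it. The lid is half open at (268,215) and the ring is at (210,230). The detector's flask hits are the look-alikes, and the white flask is near (0.46, 0.29). I'll shut the lid first.

```bash
cat >> h.py <<'E'
from scipy.spatial.transform import Rotation as R
def to(p,yaw=None):
    o=ctrl.get_obs(); r=R.from_euler('xyz',o["eef_rot"])
    print("pos",o["ee_pos"].round(4),"rpy",o["eef_rot"].round(4),"t",o["time_s"])
    rr=r if yaw is None else R.from_euler('xyz',[np.pi,0,yaw])
    print("turn(tool)",(r.inv()*rr).as_rotvec().round(4))
    d=rr.inv().apply(np.array(p)-o["ee_pos"])*1000
    print("shift after turn, mm",d.round(1))
E
python3 -c "
from h import *
to([.572,.0485,.25],1.806)"
```

```text
pos [0.2115 0.5077 0.2055] rpy [3.1415 0.     2.7468] t 0.9
turn(tool) [ 1.000e-04 -0.000e+00  9.408e-01]
shift after turn, mm [-530.6  243.5  -44.5]
```

carry_out:
  commands:
    - [1,[0,0,-9],[0,0,0.157]]
    - [1,[0,0,-9],[0,0,0.157]]
    - [1,[0,0,-9],[0,0,0.157]]
    - [1,[0,0,-9],[0,0,0.157]]
    - [1,[0,0,-9],[0,0,0.157]]
    - [1,[0,0,0],[0,0,0.157]]
  squeeze: 20

```text
time_s: 1.65
ee_pos: [0.2117, 0.5079, 0.2511]
eef_rot: [3.141, -0.001, 1.8]
force: [-0.4, 0.3, -0.1]
grip_width: 0.0371
grip_force: 0.0
```

carry_out:
  commands:
    - [1,[-45,20,0],[0,0,0]]
    - [1,[-45,20,0],[0,0,0]]
    - [1,[-45,20,0],[0,0,0]]
    - [1,[-45,20,0],[0,0,0]]
    - [1,[-45,20,0],[0,0,0]]
    - [1,[-45,20,0],[0,0,0]]
    - [1,[-45,20,0],[0,0,0]]
    - [1,[-45,20,0],[0,0,0]]
    - [1,[-45,20,0],[0,0,0]]
    - [1,[-45,20,0],[0,0,0]]

```text
time_s: 2.9
ee_pos: [0.5112, 0.1149, 0.2506]
eef_rot: [3.141, -0.0, 1.805]
force: [0.1, 0.3, 0.3]
grip_width: 0.0002
grip_force: 0.0
```

```bash
python3 -c "
from h import *
to([.572,.0485,.25],1.806)
print(ctrl.get_obs()['qpos'].round(2), ctrl.get_obs()['force'].round(2))"
```

```text
pos [0.5112 0.1149 0.2506] rpy [ 3.1413 -0.      1.8047] t 2.9
turn(tool) [ 0.0003 -0.     -0.0013]
shift after turn, mm [-78.7  43.6   0.6]
[ 0.15  0.21  1.53  0.    1.4  -0.08] [0.12 0.32 0.27]
```

carry_out:
  commands:
    - [1,[-40,22,0],[0,0,0]]
    - [1,[-39,22,0],[0,0,0]]
    - [1,[0,0,15],[0,0,0]]
    - [1,[0,0,15],[0,0,0]]
    - [1,[0,0,15],[0,0,0]]
    - [1,[0,0,15],[0,0,0]]
    - [1,[0,0,15],[0,0,0]]
    - [1,[0,0,10],[0,0,0]]

```text
time_s: 3.9
ee_pos: [0.5714, 0.0499, 0.1646]
eef_rot: [-3.141, -0.0, 1.805]
force: [-0.1, -0.3, 2.0]
grip_width: 0.0006
grip_force: 0.8
```

carry_out:
  commands:
    - [1,[0,0,10],[0,0,0]]
    - [1,[0,0,10],[0,0,0]]
    - [1,[0,0,10],[0,0,0]]
    - [1,[0,0,10],[0,0,0]]
    - [1,[0,0,10],[0,0,0]]
    - [1,[0,0,10],[0,0,0]]

```text
time_s: 4.65
ee_pos: [0.5714, 0.0496, 0.1047]
eef_rot: [-3.141, 0.0, 1.805]
force: [-1.7, 0.2, 2.0]
grip_width: 0.0006
grip_force: 0.9
```

carry_out:
  commands:
    - [1,[0,0,4],[0,0,0]]
    - [1,[0,0,3],[0,0,0]]
    - [1,[0,0,1],[0,0,0]]
    - [1,[0,0,0],[0,0,0]]

```text
time_s: 5.15
ee_pos: [0.5717, 0.0497, 0.0976]
eef_rot: [3.141, 0.0, 1.805]
force: [0.8, -0.1, -0.4]
grip_width: 0.0004
grip_force: 0.0
```

Run:
```python
from h import *
for c in ["scene","side"]:
    im=ctrl.camera(c)["img"]
    for n in ["lid_press","flask_mid","cradle_top"]:
        print(c,n,[(np.round(d["at"],3).tolist(),round(d["score"],2)) for d in ctrl.place_of(n,c)][:5])
cv2.imwrite("pics/side1.png",cv2.resize(im[100:260,130:360],None,fx=3,fy=3))
```

```text
scene lid_press [([0.519, 0.036, 0.097], 0.9)]
scene flask_mid [([0.334, 0.343, 0.068], 0.95), ([0.461, 0.294, 0.063], 0.68), ([0.41, 0.164, 0.063], 0.67), ([0.506, 0.411, 0.064], 0.67)]
scene cradle_top [([0.607, -0.105, 0.084], 0.57)]
side lid_press [([0.519, 0.034, 0.098], 0.84)]
side flask_mid [([0.506, 0.408, 0.064], 0.91), ([0.338, 0.335, 0.064], 0.7), ([0.458, 0.291, 0.069], 0.66), ([0.407, 0.162, 0.064], 0.65)]
side cradle_top [([0.61, -0.108, 0.082], 0.83), ([0.514, -0.298, 0.071], 0.62)]
```

View pics/side1.png

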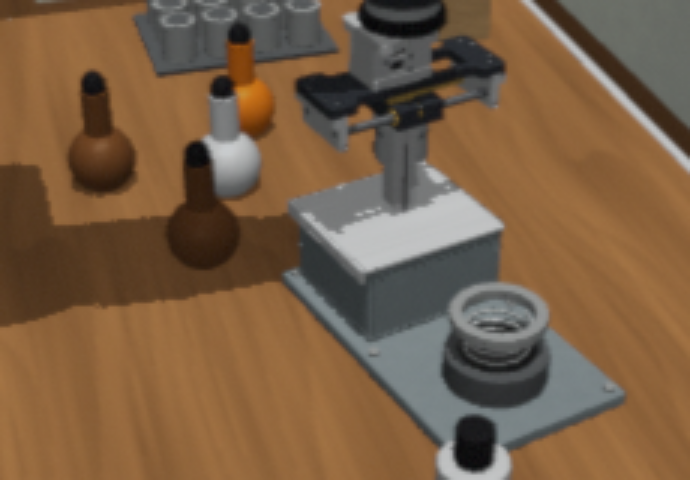

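The crop shows the lid lying flat on the tank at (395,215), with the white flask at (228,150). I'll push the lid a bit further to confirm it is on its stop.

carry_out:
  commands:
    - [1,[0,0,1],[0,0,0]]
    - [1,[0,0,1],[0,0,0]]
    - [1,[0,0,0],[0,0,0]]
    - [1,[0,0,0],[0,0,0]]

```text
time_s: 6.05
ee_pos: [0.5717, 0.0497, 0.0967]
eef_rot: [3.141, 0.0, 1.805]
force: [-6.8, -0.3, 13.6]
grip_width: 0.0006
grip_force: 6.7
```

```bash
python3 -c "
from h import *
print(ctrl.get_obs()['force'].round(2))
to([.46,.2925,.20])"
```

```text
[-6.83 -0.3  13.64]
pos [0.5717 0.0497 0.0967] rpy [3.1409e+00 2.0000e-04 1.8049e+00] t 6.05
turn(tool) [0. 0. 0.]
shift after turn, mm [ 262.1  -52.2 -103.4]
```

carry_out:
  commands:
    - [1,[0,0,-40],[0,0,0]]
    - [1,[0,0,-55],[0,0,0]]
    - [0,[40,-8,-10],[0,0,0]]
    - [0,[45,-9,0],[0,0,0]]
    - [0,[45,-9,0],[0,0,0]]
    - [0,[45,-9,0],[0,0,0]]
    - [0,[45,-9,0],[0,0,0]]
    - [0,[42,-8,0],[0,0,0]]
    - [0,[0,0,0],[0,0,0]]
    - [0,[0,0,0],[0,0,0]]

```text
time_s: 7.3
ee_pos: [0.4604, 0.2922, 0.2004]
eef_rot: [-3.142, 0.0, 1.805]
force: [-1.3, -0.5, 0.1]
grip_width: 0.0773
grip_force: 0.0
```

Run:
```python
from h import *
im=ctrl.camera("wrist")["img"]; cv2.imwrite("pics/w2.png",im)
for n in ["flask_mid"]:
    print([(np.round(d["at"],4).tolist(),round(d["score"],2)) for d in ctrl.place_of(n,"wrist")])
# cap/neck by side+scene: triangulate white flask bottom/neck from whiteness
P={};C={}
for c in ["scene","side"]:
    d=ctrl.camera(c); Rm,_=cv2.Rodrigues(np.array(d["rvec"])); P[c]=np.array(d["camera_matrix"])@np.c_[Rm,np.ravel(d["tvec"])]
    for k in ctrl.place_of("flask_mid",c): print(c,np.round(k["at"],4),round(k["score"],2))
to([.46,.2925,.20])
```

```text
[([0.4052, 0.165, 0.0638], 0.86), ([0.3348, 0.3389, 0.0676], 0.77), ([0.5065, 0.4124, 0.063], 0.74), ([0.4623, 0.289, 0.0653], 0.63)]
scene [0.4607 0.2944 0.062 ] 0.98
scene [0.3305 0.3386 0.0662] 0.77
scene [0.4132 0.1659 0.0644] 0.6
scene [0.505  0.4099 0.0641] 0.57
side [0.4072 0.1623 0.0633] 0.86
side [0.3429 0.3392 0.0675] 0.84
side [0.4621 0.2938 0.0699] 0.66
side [0.5056 0.4085 0.0641] 0.54
pos [0.4605 0.2919 0.2005] rpy [3.1416 0.     1.8038] t 7.6
turn(tool) [0. 0. 0.]
shift after turn, mm [ 0.7 -0.4  0.5]
```

View pics/w2.png

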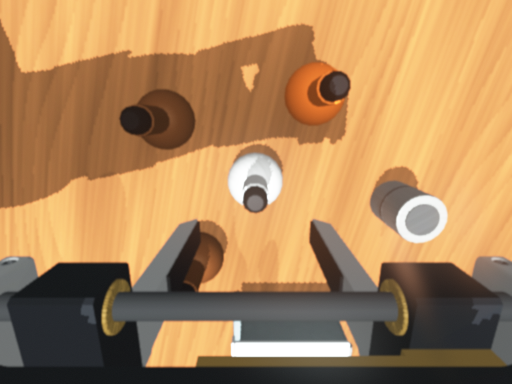

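The wrist picture shows the white flask at (255,185), its neck centred between the fingers. I'm descending to grasp the neck.

carry_out:
  commands:
    - [0,[0,-1,25],[0,0,0]]
    - [0,[0,0,25],[0,0,0]]
    - [0,[0,0,25],[0,0,0]]
    - [0,[0,0,20],[0,0,0]]
    - [0,[0,0,17],[0,0,0]]
    - [0,[0,0,15],[0,0,0]]
    - [0,[0,0,0],[0,0,0]]

```text
time_s: 8.48
ee_pos: [0.4589, 0.292, 0.0726]
eef_rot: [-3.14, 0.0, 1.805]
force: [0.5, 0.5, 0.2]
grip_width: 0.0941
grip_force: 0.0
```

carry_out:
  commands:
    - [0.4,[0,0,0],[0,0,0]]
    - [0.6,[0,0,0],[0,0,0]]
    - [1,[0,0,0],[0,0,0]]
    - [1,[0,0,0],[0,0,0]]
    - [1,[0,0,0],[0,0,0]]
    - [1,[0,0,0],[0,0,0]]
    - [1,[0,0,0],[0,0,0]]
  squeeze: 50

```text
time_s: 9.35
ee_pos: [0.4592, 0.2922, 0.0734]
eef_rot: [-3.142, 0.0, 1.805]
force: [-0.6, -0.1, -1.5]
grip_width: 0.0295
grip_force: 49.9
```

carry_out:
  commands:
    - [1,[0,0,-15],[0,0,0]]
    - [1,[0,0,-25],[0,0,0]]
    - [1,[0,0,-30],[0,0,0]]
    - [1,[0,0,-30],[0,0,0]]
    - [1,[0,0,-30],[0,0,0]]
    - [1,[0,0,-5],[0,0,0]]

```text
time_s: 10.1
ee_pos: [0.4598, 0.2926, 0.2108]
eef_rot: [3.138, -0.001, 1.805]
force: [-0.3, -0.3, -2.2]
grip_width: 0.0291
grip_force: 49.9
```

```bash
python3 -c "
from h import *
print(ctrl.get_obs()['force'].round(2))
to([.6085,-.107,.205])"
```

```text
[-0.34 -0.26 -2.25]
pos [0.4598 0.2926 0.2108] rpy [ 3.1380e+00 -1.0000e-03  1.8049e+00] t 10.1
turn(tool) [0. 0. 0.]
shift after turn, mm [-423.2   52.     5.6]
```

carry_out:
  commands:
    - [1,[-30,4,0],[0,0,0]]
    - [1,[-45,6,0],[0,0,0]]
    - [1,[-50,6,0],[0,0,0]]
    - [1,[-50,6,0],[0,0,0]]
    - [1,[-50,6,0],[0,0,0]]
    - [1,[-50,6,0],[0,0,0]]
    - [1,[-50,6,0],[0,0,0]]
    - [1,[-50,6,0],[0,0,0]]
    - [1,[-33,4,0],[0,0,0]]
    - [1,[-15,2,0],[0,0,0]]

```text
time_s: 11.35
ee_pos: [0.6078, -0.1085, 0.2072]
eef_rot: [-3.14, -0.001, 1.803]
force: [-0.1, -0.0, -2.3]
grip_width: 0.0292
grip_force: 49.9
```

Run:
```python
from h import *
to([.6085,-.107,.165])
for c in ["scene","side","wrist"]:
    im=ctrl.camera(c)["img"]
    for n in ["flask_mid","cradle_top","station_cradle_axis","lid_press"]:
        print(c,n,[(np.round(d["at"],4).tolist(),round(d["score"],2)) for d in ctrl.place_of(n,c)])
    if c=="side": cv2.imwrite("pics/side3.png",cv2.resize(im[100:260,200:360],None,fx=3.5,fy=3.5))
```

```text
pos [ 0.6078 -0.1085  0.2072] rpy [-3.1400e+00 -8.0000e-04  1.8033e+00] t 11.35
turn(tool) [0. 0. 0.]
shift after turn, mm [ 1.3  1.1 42.2]
scene flask_mid [([0.5029, 0.4145, 0.0645], 0.81), ([0.4101, 0.1625, 0.0657], 0.78), ([0.3345, 0.3428, 0.066], 0.77), ([0.6074, -0.1092, 0.1971], 0.7)]
scene cradle_top []
scene station_cradle_axis [([0.6089, -0.1107, 0.043], 0.56)]
scene lid_press [([0.518, 0.0367, 0.0961], 0.68)]
side flask_mid [([0.3349, 0.3389, 0.0667], 0.89), ([0.5078, 0.4073, 0.0664], 0.86), ([0.6051, -0.1073, 0.2023], 0.76), ([0.4073, 0.161, 0.0641], 0.73)]
side cradle_top [([0.6101, -0.1082, 0.083], 0.95)]
side station_cradle_axis [([0.6079, -0.1057, 0.0433], 0.62), ([0.6627, -0.3599, -0.0002], 0.57)]
side lid_press [([0.522, 0.0325, 0.0962], 0.73)]
wrist flask_mid [([0.6108, -0.109, 0.2006], 0.61)]
wrist cradle_top []
wrist station_cradle_axis [([0.6095, -0.1081, 0.04], 0.7), ([0.5195, 0.0344, 0.099], 0.37)]
wrist lid_press [([0.5175, 0.0336, 0.0981], 0.67), ([0.6041, -0.1084, 0.0411], 0.4)]
```

View pics/side3.png

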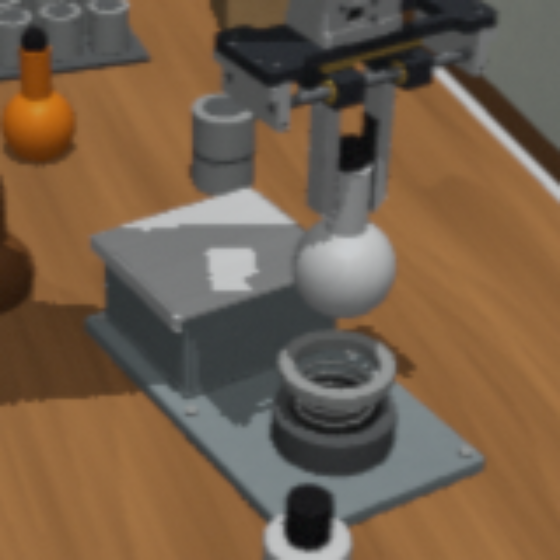

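The crop shows the upright flask at (345,265), above the ring at (337,365), and the lid is shut. Alignment agrees to about 2 mm, so I'm lowering it.

carry_out:
  commands:
    - [1,[0,1,15],[0,0,0]]
    - [1,[0,0,18],[0,0,0]]
    - [1,[0,0,15],[0,0,0]]
    - [1,[0,0,8],[0,0,0]]
    - [1,[0,0,5],[0,0,0]]
    - [1,[0,0,4],[0,0,0]]
    - [1,[0,0,0],[0,0,0]]

```text
time_s: 12.98
ee_pos: [0.6089, -0.107, 0.1439]
eef_rot: [3.141, 0.0, 1.805]
force: [-3.1, -0.3, 3.9]
grip_width: 0.0293
grip_force: 49.9
```

carry_out:
  commands:
    - [1,[0,0,4],[0,0,0]]
    - [1,[0,0,4],[0,0,0]]
    - [1,[0,0,4],[0,0,0]]
    - [1,[0,0,3],[0,0,0]]
    - [1,[0,0,0],[0,0,0]]
    - [1,[0,0,0],[0,0,0]]
  squeeze: 60

```text
time_s: 13.72
ee_pos: [0.609, -0.1071, 0.1296]
eef_rot: [3.141, 0.001, 1.805]
force: [-6.3, 0.3, 9.4]
grip_width: 0.0291
grip_force: 59.9
```

carry_out:
  commands:
    - [1,[0,0,3],[0,0,0]]
    - [1,[0,0,3],[0,0,0]]
    - [1,[0,0,2],[0,0,0]]
    - [1,[0,0,0],[0,0,0]]
    - [1,[0,0,0],[0,0,0]]
    - [1,[0,0,0],[0,0,0]]

```text
time_s: 14.48
ee_pos: [0.6092, -0.1072, 0.1228]
eef_rot: [3.14, 0.001, 1.805]
force: [-10.8, -1.1, 18.7]
grip_width: 0.0294
grip_force: 60.0
```

carry_out:
  commands:
    - [1,[0,0,1],[0,0,0]]
    - [1,[0,0,0],[0,0,0]]
    - [1,[0,0,0],[0,0,0]]

```text
time_s: 14.85
ee_pos: [0.6092, -0.1073, 0.1225]
eef_rot: [3.14, 0.002, 1.805]
force: [-13.8, 0.4, 26.3]
grip_width: 0.0293
grip_force: 60.0
```

Run:
```python
from h import *
o=ctrl.get_obs(); print(o["force"].round(1),o["moment"].round(2),o["ee_pos"].round(4))
for c in ["scene","side"]:
    im=ctrl.camera(c)["img"]
    for n in ["flask_mid","cradle_top","lid_press"]:
        print(c,n,[(np.round(d["at"],4).tolist(),round(d["score"],2)) for d in ctrl.place_of(n,c)])
cv2.imwrite("pics/side4.png",cv2.resize(im[100:260,200:360],None,fx=3.5,fy=3.5))
```

```text
[-13.8   0.4  26.3] [0.11 2.93 0.11] [ 0.6092 -0.1073  0.1225]
scene flask_mid [([0.4098, 0.1652, 0.0661], 0.72), ([0.3363, 0.3386, 0.0635], 0.69), ([0.5064, 0.412, 0.0671], 0.59), ([0.6068, -0.1052, 0.1131], 0.55)]
scene cradle_top [([0.6075, -0.1098, 0.0633], 0.61)]
scene lid_press [([0.522, 0.0342, 0.0988], 0.63)]
side flask_mid [([0.3379, 0.3386, 0.0666], 0.94), ([0.4062, 0.1605, 0.0615], 0.9), ([0.5049, 0.4074, 0.0629], 0.84), ([0.6098, -0.1076, 0.117], 0.78), ([0.5123, -0.2966, 0.0668], 0.62)]
side cradle_top [([0.6083, -0.1053, 0.0585], 0.55)]
side lid_press [([0.5199, 0.0325, 0.0968], 0.62)]
```

View pics/side4.png

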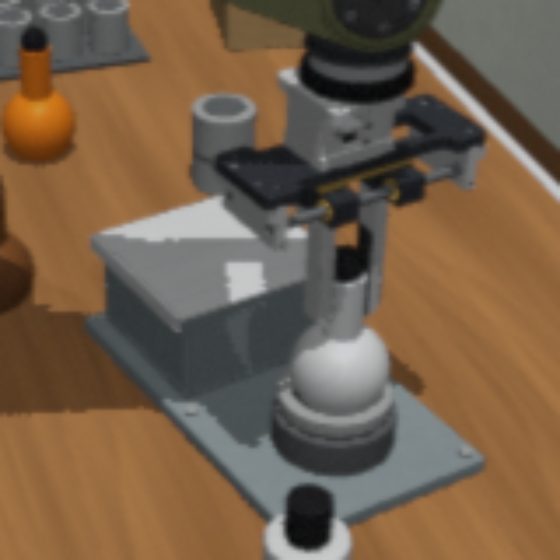

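The picture shows the ring fully down on its pedestal at (335,420), with the flask upright in it and the lid shut. The force rose sharply to 26 N at the stop, so I'm handing in.

```bash
python3 -c "
from h import *
print(ctrl.hand_in())"
```

```text
the job is handed in; nothing more can be done
None
```

I handed the job in with the lid shut and the gripper still holding the white flask upright in the ring, pressed down to its stop with about 26 N at the wrist. The hand-in gave no verdict.

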